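Find the high spot of a lap plate against the pointer

TASK

The grinding plate of this flat lap has been fitted slightly off centre. Slide the pointer in until its pin bears lightly on the plate's rim, then turn the plate slowly to find its high spot, the place where the rim bears hardest on the pin, and leave the plate standing still with the high spot at the pin and the pin still bearing on it. Never press the pin hard, and leave the other things on the bench where they are.

Things in the scene. Friction and masses are not known exactly. Their poses are not given: they have to be found in the camera images.
- lap: flat lap grinder: grey housing 280 x 360 x 75 mm with a round black pan, fixed to the bench. Origin: on the spindle's axis at bench level; +z up, +y level from the spindle along the line of the pointer. A low clamp nut (33 mm across on a 60 mm washer, thread end 20 mm above the plate) stands in the middle of the plate. A thin water pipe stands at its (+x, -y) corner.
- spindle_top (a point): on the spindle's axis, level with the top face of the bare metal grinding plate, 112 mm above the bench. The plate, 200 mm across and 14 mm thick, lies level and turns about the upright spindle. Its own centre lies 2 mm off the axis, in a direction that differs each time and cannot be told from the knob; the rim's high spot lies that way.
- knob (a point): centre, half-way up, of the black turning knob: an upright round grip 22 mm across, 41 mm tall, 66 mm from the spindle's axis, revolving freely on its stud. 25 mm above the plate's face, 137 mm above the bench. Carry it round to turn the plate, either way, without stops. It takes about 1 N at the knob, and 1 N more for each newton that the pin bears on the rim.
- spindle (a joint): angle of the knob about the spindle, rad, counter-clockwise seen from above, from the +x axis of lap (the pin meets the rim at pi/2)
- pointer_grip (a point): centre, half-way up, of the pointer's upright black grip: 18 mm across, 38 mm tall, on a steel slide block whose top is 111 mm above the bench. The point is 138 mm above the bench, 33 mm above the pin. The slide runs level, straight towards the spindle (-y of lap), drags with about 17 N, and stays where it is left.
- pointer_tip (a point): end of the pointer's pin (round nose, 6 mm across) when nothing presses on it: 63 mm nearer the spindle than the grip, 105 mm above the bench, half-way up the rim. The pin is sprung: it bears with 1 N at first touch and 2.5 N more for each mm that it is pushed back, up to 9 mm.
- pointer (a joint): position of the pointer's slide, m: 0 fully back, 0.040 fully in. The pin first touches the rim somewhere from 0.023 (high spot at the pin) to 0.027 (low spot at the pin).
- vertebra: bystander: brown fossil vertebra, about 130 x 115 x 46 mm, on the bench
- consolidant: bystander: amber bottle 56 mm across and 130 mm tall, on the bench
- air_scribe: bystander: steel pen-like air scribe 145 mm long and 16 mm thick, lying on the bench

How it is judged:
By the outcome, as a careful person would: the job done as asked, in the order asked, and still so for the second after the job is handed in, with the robot touching nothing.
It also fails if it takes over 72 s, if anything falls off the work surface, if the arm or the gripper's body presses on something with over 40 N, if the wrist force passes 120 N, or if a joint passes its speed limit or range.

ROBOT

A 6-joint arm with a two-finger parallel gripper is mounted at the origin on the work surface. World frame = base frame: x ahead of the robot, y to its left, z up, the work surface at z = 0. Lengths are in mm, angles in rad, forces in N, time in s.
With the tool pointing down it reaches from about 350 to 975 mm from the base axis. Payload 7.1 kg.
Tool frame: the origin (TCP) lies at the very end of the fingers, on their centre line; the grasp point (between the pads) lies 19 mm behind it (ctrl.grasp_offset is the distance from the TCP to the grasp point, in mm); z points along the fingers, y is the line along which they close (so a half turn about z gives the same grasp; the last joint's range is limited). The gripper opens to 88 mm and grips with 3 to 60 N. Pads are 20 mm wide; open, the fingers measure 115 mm over their backs; the gripper's body (75 mm by 178 mm) begins 61 mm behind the grasp point.
Start: joints at [-1.348, 0.423, 1.63, -0, 1.089, -0.019], TCP at [149.676, -606.796, 222.675] pointing down, gripper open.
Joint ranges: [-3, 3], [-0.9, 2.11], [0.09, 2.58], [-1.31, 4.45], [0.11, 2.69], [-2.54, 2.54]. Speed limits (rad/s): [2.39, 2.39, 3.01, 3.14, 3.14, 3.14].

INTERFACE

Orientations are given as a rotation vector (axis times angle).
In Python, from workcell import ctrl, viewer, ticket, models gives the robot as it stands.
- The arm moves only by the tool play_rows, never from a script. Its arguments are lists of equal length, an entry for each row: "dp": the shift along the world's x, y, z in mm, a list of three; "yaw": the turn about the world's z in degrees. In form: {"dp": [[tx, ty, tz], ...], "yaw": [yaw, ...]}. A call has 1 to 8 rows; each row shifts and turns the commanded pose from where the row before left it; what a row does not reach is not made up. A row lasts 1/12 s, in which the tool goes at most 41.7 mm and 7.16 degrees, less where a joint would pass 70% of its speed; a pose out of reach is approached as far as the arm can. A call is refused whole if a number of a shift passes 41.7 or a number of a turn 7.16, either way. A call with a gripper value outside its range is refused whole. "gripper" is the closure, from 0 (fully open) to 1 (shut), set as the call begins (left out, the last holds). The fingers move at their own pace and stop on an object; the grip force is fixed at half the most. Time passes only in rows, so rows that do not move let the fingers close. It gives the time, the measured TCP pose, the force, the opening and the grip force at its end, in the units of the state.
- ctrl.get_obs(): the state, without advancing time (a new reading comes with each control period).
- viewer.get_image(name): name is "scene" or "top"; returns a dict with "pixels" (480x640x3 uint8, red, green, blue), "range_z" (480x640 float32, mm along the optical axis (not along the pixel's ray), 0 where there is no reading), "fx", "fy", "cx", "cy" (pixels), "T" (4x4, takes a point from camera to world coordinates). Camera axes: x right, y up, looking along -z (the intrinsics and any distortion apply to the point x, -y, -z); pixel columns grow to the right and rows downward; lengths in mm; the calibration is good to about 2 mm. A picture is of the moment at which its call begins.
- ticket.close_job(): hands the job in; it is judged then, once.
Trained networks look in a picture, given as the dict that the camera call returned (one of the last four; its "shot" number tells which), for a name from the list of things; names that differ only in an ending like _2 or _b are one class to them, and where a whole thing is asked for, a point or a joint stands for the part that bears it (a point fixed in the world has none). Each returns a list of dicts, best first, with "conf" (0 to 1); they miss things now and then, are a little off and sometimes report something else, mostly with a low value. They report only what shows in the picture. A call takes as long as a camera call.
- models.look_for(picture, name): "bbox" ([centre column, centre row, width, height] in pixels, round what is visible of it).
- models.landmark_of(picture, name): "location" ([column, row] in pixels: a listed point, or the origin of a listed thing).
The state is a dict: "t": time; "qpos": joint angles; "qvel": joint speeds; "joint_torque": joint torques, N m; "ee_pos": TCP position; "orientation": TCP orientation; "ft_force": force on the tool from outside, world axes, zero at the start; "moment": the same for the moment, N m; "width": finger opening in mm; "grasp_force": force on a finger pad.
Only numpy, scipy, OpenCV 4.12 (cv2) and the standard library are available. Lean on these libraries where they do the work, as an engineer would, in place of code of your own. Each camera call takes 0.05 s, during which the arm holds its last target. There are 200 camera calls.

## Working session

There is one attempt and no reset: what is moved stays moved. The work goes in short steps, Python scripts to look and compute and a tool call to move; the robot and the scene stay as the last step left them, time stands still between calls to the robot, and variables do not carry over. Pictures are saved under pics/ and viewed, at most 10 in all, crops included, and the job is handed in when it is done.

Besides the shell and the picture viewer there is one more tool, called after "Request:" as a command line: name --pt "numbers of a row" for each row, then --argument value for the rest. play_rows: Moves the arm, as the interface text tells. Its arguments: {"type":"object","properties":{"dp":{"type":"array"},"yaw":{"type":"array"},"gripper":{"type":"number"}},"required":["dp","yaw"]}

```bash
mkdir -p pics
cat > h.py <<'E'
import numpy as np, cv2
from workcell import ctrl, viewer, ticket, models
def ray(im,c,r):
    T=np.array(im["T"]); d=np.array([(c-im["cx"])/im["fx"],-(r-im["cy"])/im["fy"],-1.0])
    return T[:3,3],T[:3,:3]@d
def at_z(im,c,r,z):
    o,d=ray(im,c,r); return o+d*(z-o[2])/d[2]
def proj(im,p):
    T=np.array(im["T"]); q=T[:3,:3].T@(np.array(p)-T[:3,3]); return im["cx"]+im["fx"]*q[0]/-q[2], im["cy"]-im["fy"]*q[1]/-q[2]
E
python3 - <<'E'
from h import *
H=dict(spindle_top=112,knob=137,pointer_grip=138,pointer_tip=105,lap=0,vertebra=0,consolidant=0,air_scribe=0)
for n in("scene","top"):
    im=viewer.get_image(n); cv2.imwrite(f"pics/{n}0.png",im["pixels"][:,:,::-1])
    print(n,np.round(np.array(im["T"])[:3,3]),im["fx"],[k for k in im])
    for k,z in H.items():
        for l in models.landmark_of(im,k)[:2]: print(k,np.round(l["location"],1),round(l["conf"],2),np.round(at_z(im,*l["location"],z),1))
E
```

```text
scene [1366. -335.  782.] 529.2510565189817 ['pixels', 'range_z', 'fx', 'fy', 'cx', 'cy', 'T', 'shot']
spindle_top [277.4 234.3] 0.64 [546.  -84.7 112. ]
knob [244.3 233.8] 0.77 [ 548.1 -153.4  137. ]
pointer_grip [360.1 214.8] 0.62 [586.6  83.2 138. ]
pointer_tip [328.3 230. ] 0.57 [567.4  20.  105. ]
pointer_tip [279.5 279.2] 0.32 [ 667.2 -124.5  105. ]
lap [277.2 275.8] 0.72 [546.6 -92.7   0. ]
vertebra [117.2 292.9] 0.91 [ 458.7 -420.7    0. ]
consolidant [142.9 339.1] 0.69 [ 610.3 -390.1    0. ]
consolidant [244.2 233.2] 0.47 [ 372.  -114.4    0. ]
air_scribe [464.6 232.2] 0.49 [584.5 367.4   0. ]
top [ 407.  -24. 1049.] 438.8199314588422 ['pixels', 'range_z', 'fx', 'fy', 'cx', 'cy', 'T', 'shot']
spindle_top [351.5 243.8] 0.84 [540.2 -92.2 112. ]
knob [383.5 238.5] 0.44 [ 548.9 -157.7  137. ]
pointer_grip [267.7 221.7] 0.8 [580.8  87.  138. ]
pointer_grip [384.7 238.6] 0.4 [ 548.6 -160.1  138. ]
pointer_tip [298.8 232.2] 0.68 [564.9  22.4 105. ]
lap [347.3 251.2] 0.73 [538.  -90.3   0. ]
lap [484.6 286.6] 0.33 [ 458.1 -418.     0. ]
vertebra [482.6 285.9] 0.97 [ 459.7 -413.3    0. ]
consolidant [470.2 220. ] 0.72 [ 619.3 -390.1    0. ]
air_scribe [159.6 230.6] 0.81 [581.1 364.3   0. ]
```

View pics/top0.png

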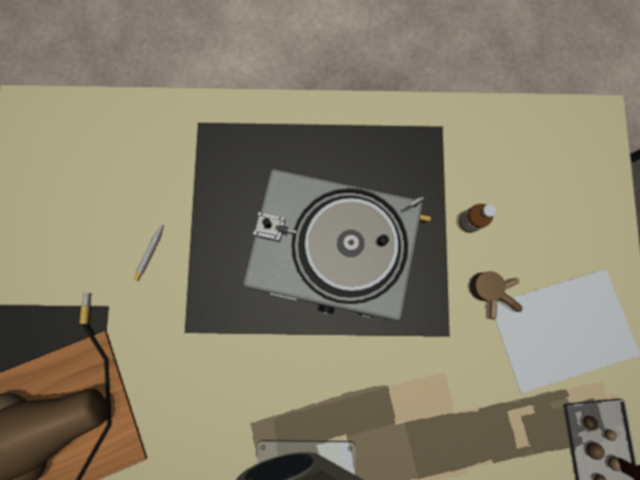

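View pics/scene0.png

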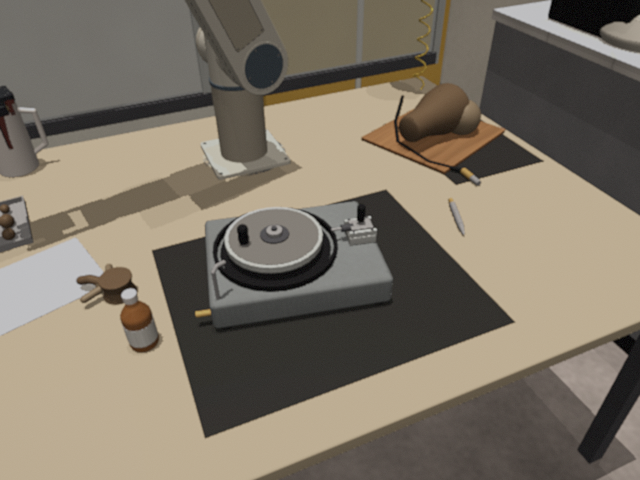

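```bash
cat >> h.py <<'E'
def cloud(im):
    z=im["range_z"]; v,u=np.mgrid[:480,:640]; T=np.array(im["T"])
    P=np.stack([(u-im["cx"])/im["fx"]*z,-(v-im["cy"])/im["fy"]*z,-z],-1)@T[:3,:3].T+T[:3,3]
    P[z==0]=np.nan; return P
E
python3 - <<'E'
from h import *
C=np.array([543,-90])
for n in("top","scene"):
    im=viewer.get_image(n); P=cloud(im); X=P.reshape(-1,3); X=X[~np.isnan(X[:,0])]
    d=np.hypot(*(X[:,:2]-C).T)
    def show(l,m):
        Y=X[m]; print(n,l,m.sum(),Y.mean(0).round(1) if m.any() else'', (Y.min(0).round(),Y.max(0).round()) if m.any() else'')
    show('knob',(np.hypot(X[:,0]-549,X[:,1]+156)<25)&(X[:,2]>148)&(X[:,2]<165))
    show('grip',(np.hypot(X[:,0]-584,X[:,1]-85)<25)&(X[:,2]>148)&(X[:,2]<165))
    show('nut',(d<22)&(X[:,2]>120)&(X[:,2]<140))
    show('plate',(d<120)&(abs(X[:,2]-112)<3))
    show('high',(d<240)&(X[:,2]>120)&(np.hypot(X[:,0]-549,X[:,1]+156)>28)&(np.hypot(X[:,0]-584,X[:,1]-85)>25)&(d>22))
    show('edge',(d<260)&(X[:,2]>68)&(X[:,2]<82))
    if n=="top":
        m=(d<260)&(X[:,2]>60)&(X[:,2]<200)
        r=cv2.minAreaRect(X[m][:,:2].astype(np.float32)); print(r)
    px=im["pixels"]; r0,r1,c0,c1=(150,340,230,450) if n=="top" else (180,330,180,400)
    cv2.imwrite(f"pics/{n}1.png",cv2.resize(px[r0:r1,c0:c1,::-1],None,fx=3.6,fy=3.6 if n=="scene" else 3.1,interpolation=2)[:600,:800])
    hi=(d<240)&(X[:,2]>125)
    print(np.c_[X[hi&(np.hypot(X[:,0]-549,X[:,1]+156)>30)&(np.hypot(X[:,0]-584,X[:,1]-85)>28)&(d>24)]].round()[:12])
E
```

```text
top knob 92 [ 545.2 -153.6  155.9] (array([ 535., -165.,  149.]), array([ 556., -144.,  163.]))
top grip 57 [577.8  89.5 156. ] (array([571.,  82., 149.]), array([585.,  97., 161.]))
top nut 185 [542.  -88.1 127.1] (array([ 521., -110.,  120.]), array([557., -73., 137.]))
top plate 5456 [540.7 -89.2 112.5] (array([ 443., -189.,  109.]), array([642.,   8., 115.]))
top high 61 [ 629.1 -224.8  149. ] (array([ 620., -239.,  120.]), array([ 640., -210.,  156.]))
top edge 10366 [542.2 -32.2  75.3] (array([ 381., -255.,   68.]), array([718., 145.,  82.]))
((542.2574462890625, -52.42974853515625), (360.3291320800781, 295.8868103027344), 78.49736022949219)
[[ 640. -237.  144.]
 [ 637. -229.  150.]
 [ 637. -231.  150.]
 [ 637. -234.  149.]
 [ 638. -237.  146.]
 [ 638. -239.  146.]
 [ 634. -225.  151.]
 [ 633. -226.  154.]
 [ 633. -228.  155.]
 [ 634. -231.  153.]
 [ 634. -233.  150.]
 [ 634. -235.  151.]]
scene knob 82 [ 550.4 -157.   154.4] (array([ 535., -167.,  148.]), array([ 558., -146.,  160.]))
scene grip 55 [582.3  87.  153.9] (array([571.,  79., 148.]), array([589.,  97., 158.]))
scene nut 152 [547.3 -90.8 125.6] (array([ 528., -106.,  120.]), array([562., -75., 134.]))
scene plate 4053 [552.2 -91.9 112. ] (array([ 441., -192.,  109.]), array([644.,   8., 115.]))
scene high 117 [ 635.3 -232.   142.3] (array([ 622., -243.,  120.]), array([ 643., -212.,  154.]))
scene edge 7489 [603.  -57.3  74.8] (array([ 384., -256.,   68.]), array([720., 144.,  82.]))
[[ 623. -217.  150.]
 [ 622. -215.  149.]
 [ 622. -213.  148.]
 [ 625. -220.  150.]
 [ 626. -218.  151.]
 [ 626. -216.  150.]
 [ 624. -214.  148.]
 [ 625. -212.  148.]
 [ 629. -224.  153.]
 [ 628. -222.  151.]
 [ 630. -221.  153.]
 [ 628. -219.  150.]]
```

View pics/scene1.png

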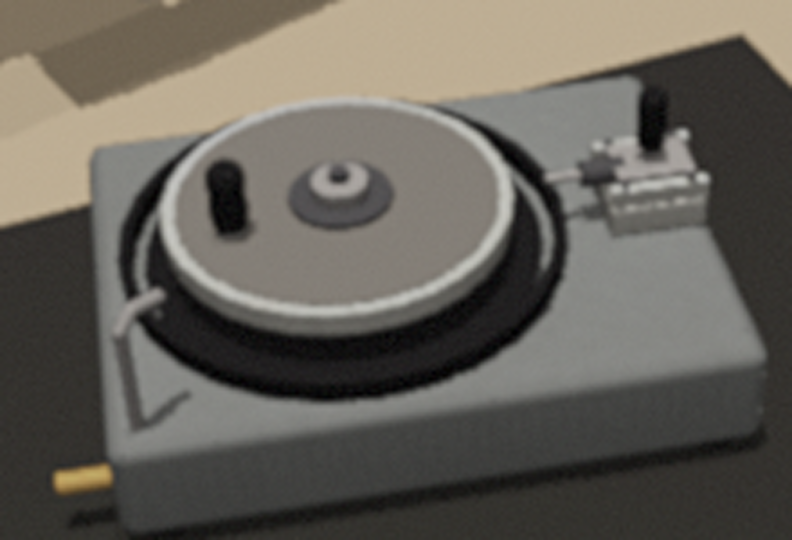

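View pics/top1.png

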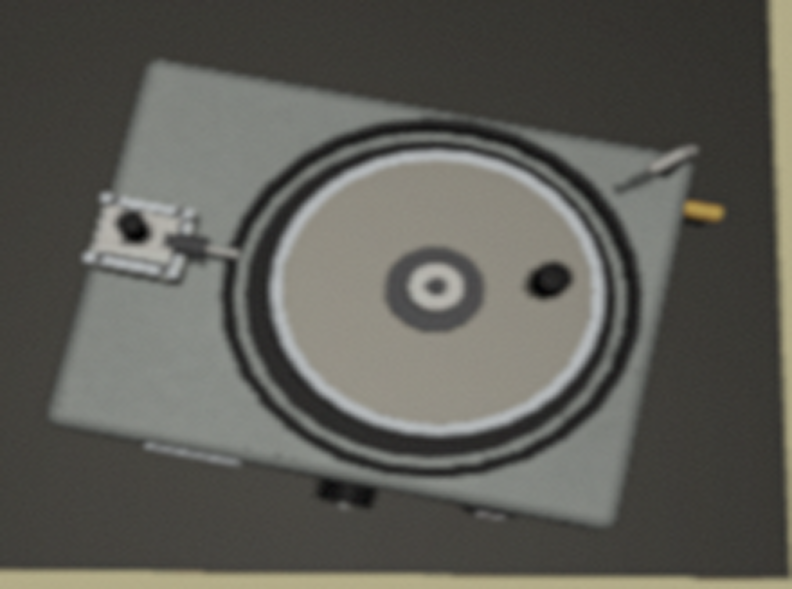

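Run:
```python
from h import *
o=ctrl.get_obs(); R=cv2.Rodrigues(np.array(o["orientation"],float))[0]
print(o["t"],o["ee_pos"],o["orientation"],R.round(3),o["ft_force"],o["width"],ctrl.grasp_offset)
y=R[:,1]; print(np.degrees(np.arctan2(y[1],y[0])))
```

```text
1.0 [ 149.67984769 -606.79160147  222.65903637] [-3.11863898e+00 -3.78889251e-01  4.21269469e-05] [[ 0.971  0.239 -0.   ]
 [ 0.239 -0.971  0.   ]
 [-0.    -0.    -1.   ]] [-0.26036664  0.42636013  0.1395395 ] 87.96620000678142 18.700000000000003
-76.14595526929894
```

Request:
play_rows --pt "17.9 29 0" --pt "17.9 29 0" --pt "17.9 29 0" --pt "17.9 29 0" --pt "17.9 29 0" --pt "17.9 29 0" --pt "17.9 29 0" --pt "17.9 29 0" --yaw '[-1.06,-1.06,-1.06,-1.06,-1.06,-1.06,-1.06,-1.06]' --gripper 0.5

```text
t: 1.67
ee_pos: [293.5, -373.4, 222.9]
orientation: [3.138, 0.145, 0.001]
ft_force: [-0.5, 0.2, 0.5]
width: 44.1
grasp_force: 0.0
```

Request:
play_rows --pt "17.9 29 0" --pt "17.9 29 0" --pt "17.9 29 0" --pt "17.9 29 0" --pt "17.9 29 0" --pt "17.9 29 0" --pt "17.9 29 0" --pt "17.9 29 0" --yaw '[-1.06,-1.06,-1.06,-1.06,-1.06,-1.06,-1.06,-1.06]'

```text
t: 2.33
ee_pos: [436.8, -141.3, 223.0]
orientation: [3.14, -0.087, 0.001]
ft_force: [0.9, -0.8, 0.1]
width: 44.0
grasp_force: 0.0
```

Request:
play_rows --pt "17.9 29 0" --pt "17.9 29 0" --pt "17.9 29 0" --pt "17.9 29 0" --pt "17.9 29 0" --pt "17.9 29 0" --pt "17.9 29 0" --pt "17.9 29 0" --yaw '[-1.06,-1.06,-1.06,-1.06,-1.06,-1.06,-1.06,-1.06]'

```text
t: 3.0
ee_pos: [580.0, 90.9, 222.8]
orientation: [3.125, -0.318, 0.0]
ft_force: [0.8, 0.5, -0.2]
width: 44.2
grasp_force: 0.0
```

Request:
play_rows --pt "0 0 -5" --pt "0 0 -5" --pt "0 0 0" --yaw '[0,0,0]'

```text
t: 3.25
ee_pos: [577.9, 88.8, 211.2]
orientation: [3.125, -0.316, -0.004]
ft_force: [0.0, -0.5, -1.7]
width: 44.1
grasp_force: 0.0
```

Request:
play_rows --pt "0 0 -13" --pt "0 0 -13" --pt "0 0 -13" --pt "0 0 -13" --pt "0 0 -13" --pt "0 0 -13" --pt "0 0 -10" --pt "0 0 0" --yaw '[0,0,0,0,0,0,0,0]'

```text
t: 3.92
ee_pos: [577.3, 87.8, 122.8]
orientation: [3.124, -0.319, -0.006]
ft_force: [-1.3, -0.5, -0.0]
width: 44.0
grasp_force: 0.0
```

Run:
```python
from h import *
a=viewer.get_image("scene");b=viewer.get_image("top")
o=ctrl.get_obs();print(o["ee_pos"],o["ft_force"])
A=a["pixels"][150:280,270:440,::-1];B=b["pixels"][170:300,200:370,::-1]
cv2.imwrite("pics/2.png",np.hstack([cv2.resize(A,(400,306)),cv2.resize(B,(400,306))]))
```

```text
[578.90405221  88.44249892 124.69779602] [ 0.05903744  0.74740687 -0.01712109]
```

View pics/2.png

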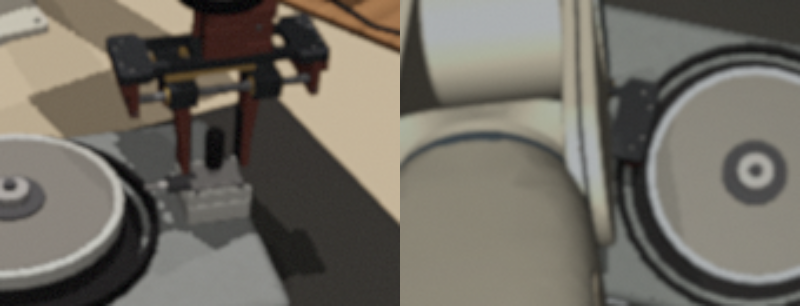

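The grip (crop pixel 215,147) stands between the two fingers. Closing.

Request:
play_rows --pt "0 0 0" --pt "0 0 0" --pt "0 0 0" --pt "0 0 0" --pt "0 0 0" --pt "0 0 0" --yaw '[0,0,0,0,0,0]' --gripper 1

```text
t: 4.52
ee_pos: [579.5, 89.0, 125.2]
orientation: [3.125, -0.317, 0.001]
ft_force: [-0.8, -2.3, 2.6]
width: 17.6
grasp_force: 30.0
```

Request:
play_rows --pt "-0.2 -0.98 0" --pt "-0.2 -0.98 0" --pt "-0.2 -0.98 0" --pt "-0.2 -0.98 0" --pt "-0.2 -0.98 0" --pt "-0.2 -0.98 0" --yaw '[0,0,0,0,0,0]'

```text
t: 5.02
ee_pos: [579.1, 86.8, 125.2]
orientation: [-3.12, 0.318, -0.003]
ft_force: [0.5, 17.4, 0.5]
width: 17.6
grasp_force: 30.0
```

Request:
play_rows --pt "-0.2 -0.98 0" --pt "-0.2 -0.98 0" --pt "-0.2 -0.98 0" --pt "-0.2 -0.98 0" --yaw '[0,0,0,0]'

```text
t: 5.35
ee_pos: [578.3, 82.9, 125.2]
orientation: [-3.12, 0.318, -0.003]
ft_force: [0.8, 16.8, 1.1]
width: 17.4
grasp_force: 30.0
```

Request:
play_rows --pt "-0.2 -0.98 0" --pt "-0.2 -0.98 0" --yaw '[0,0]'

```text
t: 5.52
ee_pos: [577.9, 80.9, 125.2]
orientation: [-3.12, 0.318, -0.003]
ft_force: [0.5, 17.1, 1.8]
width: 17.3
grasp_force: 30.0
```

Request:
play_rows --pt "-0.2 -0.98 0" --pt "-0.2 -0.98 0" --yaw '[0,0]'

```text
t: 5.68
ee_pos: [577.5, 79.0, 125.2]
orientation: [-3.12, 0.318, -0.003]
ft_force: [0.5, 17.2, 0.5]
width: 17.8
grasp_force: 30.0
```

Request:
play_rows --pt "-0.2 -0.98 0" --pt "-0.2 -0.98 0" --yaw '[0,0]'

```text
t: 5.85
ee_pos: [577.1, 77.0, 125.2]
orientation: [-3.12, 0.318, -0.003]
ft_force: [2.0, 16.5, 2.2]
width: 17.3
grasp_force: 30.0
```

Request:
play_rows --pt "-0.1 -0.49 0" --pt "-0.1 -0.49 0" --yaw '[0,0]'

```text
t: 6.02
ee_pos: [576.9, 76.0, 125.2]
orientation: [-3.12, 0.318, -0.003]
ft_force: [0.5, 17.7, 2.3]
width: 17.3
grasp_force: 30.0
```

Request:
play_rows --pt "-0.1 -0.49 0" --pt "-0.1 -0.49 0" --yaw '[0,0]'

```text
t: 6.18
ee_pos: [576.7, 75.0, 125.2]
orientation: [-3.12, 0.318, -0.003]
ft_force: [1.5, 17.3, 1.7]
width: 17.3
grasp_force: 30.0
```

Request:
play_rows --pt "-0.1 -0.49 0" --pt "-0.1 -0.49 0" --yaw '[0,0]'

```text
t: 6.35
ee_pos: [576.5, 74.0, 125.2]
orientation: [-3.12, 0.318, -0.003]
ft_force: [1.2, 17.3, 2.4]
width: 17.5
grasp_force: 30.0
```

Request:
play_rows --pt "-0.1 -0.49 0" --pt "-0.1 -0.49 0" --yaw '[0,0]'

```text
t: 6.52
ee_pos: [576.3, 73.1, 125.2]
orientation: [-3.12, 0.318, -0.003]
ft_force: [2.0, 18.3, 1.4]
width: 17.6
grasp_force: 30.0
```

Request:
play_rows --pt "-0.1 -0.49 0" --pt "-0.1 -0.49 0" --yaw '[0,0]'

```text
t: 6.68
ee_pos: [576.1, 72.1, 125.2]
orientation: [-3.12, 0.318, -0.003]
ft_force: [0.3, 16.8, 0.4]
width: 17.7
grasp_force: 30.0
```

Not yet touching (grip about 165 mm out).

Request:
play_rows --pt "-0.1 -0.49 0" --pt "-0.1 -0.49 0" --yaw '[0,0]'

```text
t: 6.85
ee_pos: [575.9, 71.1, 125.2]
orientation: [-3.12, 0.318, -0.003]
ft_force: [1.3, 16.7, 0.8]
width: 17.4
grasp_force: 30.0
```

Request:
play_rows --pt "-0.1 -0.49 0" --pt "-0.1 -0.49 0" --yaw '[0,0]'

```text
t: 7.02
ee_pos: [575.7, 70.1, 125.2]
orientation: [-3.12, 0.318, -0.003]
ft_force: [1.3, 17.5, 1.8]
width: 17.2
grasp_force: 30.0
```

Request:
play_rows --pt "-0.1 -0.49 0" --yaw '[0]'

```text
t: 7.1
ee_pos: [575.6, 69.6, 125.2]
orientation: [-3.12, 0.318, -0.003]
ft_force: [0.3, 17.0, 1.7]
width: 17.6
grasp_force: 30.0
```

Run:
```python
from h import *
im=viewer.get_image("scene")
for k in("pointer_tip","pointer_grip","spindle_top","knob"):
    for l in models.landmark_of(im,k)[:1]: print(k,np.round(l["location"],1),round(l["conf"],2),np.round(at_z(im,*l["location"],dict(pointer_tip=105,pointer_grip=138,spindle_top=112,knob=137)[k]),1))
cv2.imwrite("pics/3.png",cv2.resize(im["pixels"][190:270,260:380,::-1],(780,520),interpolation=2))
```

```text
pointer_tip [324.7 231.2] 0.76 [568.1  11.5 105. ]
pointer_grip [346.3 214.7] 0.61 [574.6  57.5 138. ]
spindle_top [273.3 234. ] 0.89 [541.6 -92.  112. ]
knob [242.3 232.8] 0.68 [ 543.4 -156.1  137. ]
```

View pics/3.png

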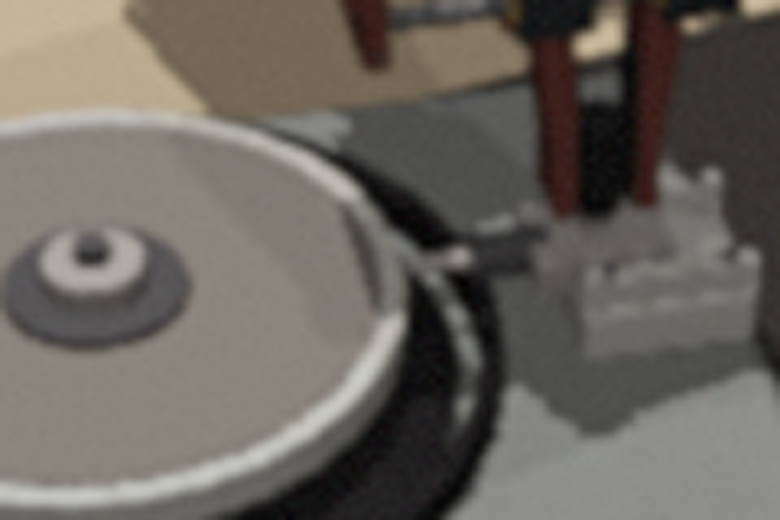

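Pin (crop ~(420,255)) is close to the rim. Continuing gently.

Request:
play_rows --pt "-0.1 -0.49 0" --pt "-0.1 -0.49 0" --yaw '[0,0]'

```text
t: 7.52
ee_pos: [575.4, 68.6, 125.2]
orientation: [-3.12, 0.318, -0.003]
ft_force: [1.5, 18.1, 2.5]
width: 17.2
grasp_force: 30.0
```

Request:
play_rows --pt "-0.1 -0.49 0" --pt "-0.1 -0.49 0" --yaw '[0,0]'

```text
t: 7.68
ee_pos: [575.2, 67.6, 125.2]
orientation: [-3.12, 0.318, -0.003]
ft_force: [1.6, 17.4, 2.1]
width: 17.5
grasp_force: 30.0
```

Request:
play_rows --pt "-0.1 -0.49 0" --yaw '[0]'

```text
t: 7.77
ee_pos: [575.1, 67.2, 125.2]
orientation: [-3.12, 0.318, -0.003]
ft_force: [1.4, 18.1, 1.9]
width: 17.4
grasp_force: 30.0
```

Request:
play_rows --pt "-0.1 -0.49 0" --yaw '[0]'

```text
t: 7.85
ee_pos: [575.0, 66.9, 125.2]
orientation: [-3.12, 0.318, -0.003]
ft_force: [0.3, 18.9, 1.7]
width: 17.7
grasp_force: 30.0
```

Request:
play_rows --pt "-0.1 -0.49 0" --yaw '[0]'

```text
t: 7.93
ee_pos: [575.0, 66.5, 125.2]
orientation: [-3.12, 0.318, -0.003]
ft_force: [2.0, 19.8, 1.2]
width: 17.5
grasp_force: 30.0
```

Request:
play_rows --pt "-0.1 -0.49 0" --yaw '[0]'

```text
t: 8.02
ee_pos: [574.9, 66.2, 125.2]
orientation: [-3.119, 0.318, -0.003]
ft_force: [1.9, 21.2, 0.9]
width: 17.1
grasp_force: 30.0
```

Request:
play_rows --pt "-0.1 -0.49 0" --yaw '[0]'

```text
t: 8.1
ee_pos: [574.8, 65.8, 125.2]
orientation: [-3.119, 0.318, -0.003]
ft_force: [1.2, 21.2, 1.0]
width: 17.1
grasp_force: 30.0
```

Request:
play_rows --pt "0.3 1.5 0" --pt "0.3 1.5 0" --pt "0.3 1.3 0" --pt "0 0 0" --pt "0 0 0" --yaw '[0,0,0,0,0]'

```text
t: 8.52
ee_pos: [574.8, 66.0, 125.1]
orientation: [3.126, -0.317, 0.001]
ft_force: [-1.5, -0.6, 6.0]
width: 17.1
grasp_force: 30.0
```

Request:
play_rows --pt "0 0 0" --pt "0 0 0" --pt "0 0 0" --pt "0 0 10" --pt "0 0 15" --pt "0 0 20" --pt "0 0 20" --yaw '[0,0,0,0,0,0,0]' --gripper 0.5

```text
t: 9.1
ee_pos: [574.2, 66.0, 190.5]
orientation: [3.125, -0.317, -0.002]
ft_force: [-0.1, -0.8, -0.3]
width: 43.9
grasp_force: 0.0
```

Request:
play_rows --pt "-3.6 -28 0" --pt "-3.6 -28 0" --pt "-3.6 -28 0" --pt "-3.6 -28 0" --pt "-3.6 -28 0" --pt "-3.6 -28 0" --pt "-3.6 -28 0" --pt "-3.6 -26 0" --yaw '[0,0,0,0,0,0,0,0]'

```text
t: 9.77
ee_pos: [545.5, -157.5, 190.4]
orientation: [3.125, -0.317, 0.001]
ft_force: [1.0, -0.5, 0.8]
width: 43.9
grasp_force: 0.0
```

Request:
play_rows --pt "0 0 0" --pt "0 0 0" --pt "0 0 0" --yaw '[0,0,0]'

```text
t: 10.02
ee_pos: [545.7, -155.7, 190.0]
orientation: [-3.125, 0.318, -0.0]
ft_force: [0.0, 0.8, -0.2]
width: 43.9
grasp_force: 0.0
```

Run:
```python
from h import *
im=viewer.get_image("scene"); print(ctrl.get_obs()["ee_pos"],ctrl.get_obs()["ft_force"])
for k,z in dict(pointer_tip=105,pointer_grip=138,spindle_top=112,knob=137).items():
    for l in models.landmark_of(im,k)[:1]: print(k,np.round(l["location"],1),round(l["conf"],2),np.round(at_z(im,*l["location"],z),1))
cv2.imwrite("pics/4.png",cv2.resize(im["pixels"][130:280,200:400,::-1],(800,600),interpolation=2))
```

```text
[ 545.81087567 -155.20694017  189.89564755] [0.20413779 0.3249995  0.05702933]
pointer_tip [319.6 229.4] 0.75 [558.1   4.3 105. ]
pointer_grip [347.3 214.8] 0.64 [575.7  59.2 138. ]
spindle_top [273.3 235.5] 0.69 [546.3 -93.7 112. ]
knob [244.5 233.1] 0.57 [ 546.1 -152.4  137. ]
```

View pics/4.png

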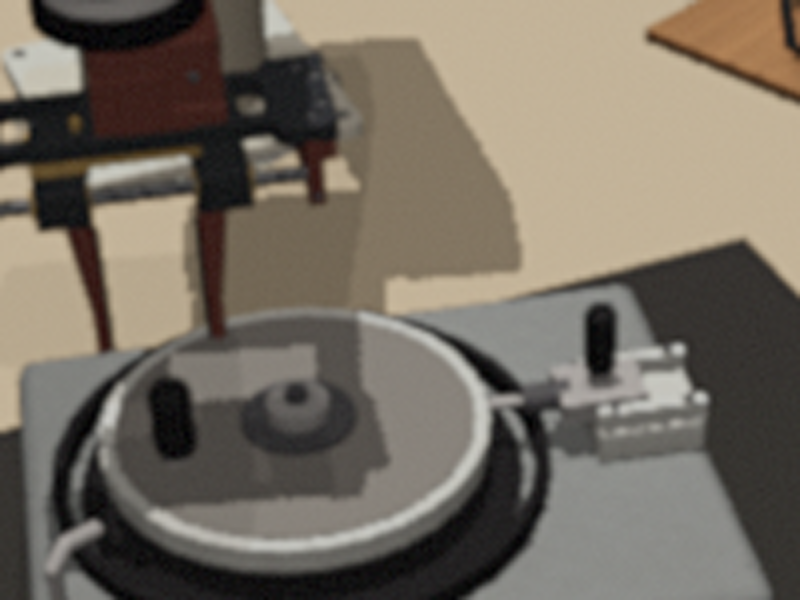

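Pin touches the rim at crop (490,400); knob (172,418) lies between and below the fingers. Descend and grip.

Request:
play_rows --pt "0 0 -12" --pt "0 0 -12" --pt "0 0 -12" --pt "0 0 -12" --pt "0 0 -12" --pt "0 0 -8" --pt "0 0 0" --yaw '[0,0,0,0,0,0,0]'

```text
t: 10.85
ee_pos: [544.3, -155.5, 119.1]
orientation: [-3.125, 0.317, 0.006]
ft_force: [-0.3, -0.0, -0.8]
width: 44.2
grasp_force: 0.0
```

Request:
play_rows --pt "0 0 0" --pt "0 0 0" --pt "0 0 0" --pt "0 0 0" --pt "0 0 0" --yaw '[0,0,0,0,0]' --gripper 1

```text
t: 11.27
ee_pos: [546.3, -155.9, 122.3]
orientation: [-3.125, 0.317, -0.002]
ft_force: [1.3, 1.1, 1.3]
width: 21.7
grasp_force: 30.0
```

Run:
```python
from h import *
o=ctrl.get_obs(); print(o["ee_pos"],o["ft_force"],o["t"])
C=np.array([543,-90.5]); p=np.array(o["ee_pos"][:2]); print(np.hypot(*(p-C)))
a=np.arctan2(*(p-C)[::-1]); 
for s in(1,-1):
  print([ (k*15,(66*np.array([np.cos(a+s*np.radians(15*k))-np.cos(a+s*np.radians(15*k-15)),np.sin(a+s*np.radians(15*k))-np.sin(a+s*np.radians(15*k-15))])).round(1).tolist()) for k in range(1,25)])
```

```text
[ 546.28201427 -155.85383598  122.33621862] [1.3397792  1.0977985  1.34944241] 11.2667
65.43619407317429
[(15, [16.9, 3.1]), (30, [15.6, 7.4]), (45, [13.1, 11.2]), (60, [9.8, 14.2]), (75, [5.8, 16.2]), (90, [1.4, 17.2]), (105, [-3.1, 16.9]), (120, [-7.4, 15.6]), (135, [-11.2, 13.1]), (150, [-14.2, 9.8]), (165, [-16.2, 5.8]), (180, [-17.2, 1.4]), (195, [-16.9, -3.1]), (210, [-15.6, -7.4]), (225, [-13.1, -11.2]), (240, [-9.8, -14.2]), (255, [-5.8, -16.2]), (270, [-1.4, -17.2]), (285, [3.1, -16.9]), (300, [7.4, -15.6]), (315, [11.2, -13.1]), (330, [14.2, -9.8]), (345, [16.2, -5.8]), (360, [17.2, -1.4])]
[(15, [-17.2, 1.4]), (30, [-16.2, 5.8]), (45, [-14.2, 9.8]), (60, [-11.2, 13.1]), (75, [-7.4, 15.6]), (90, [-3.1, 16.9]), (105, [1.4, 17.2]), (120, [5.8, 16.2]), (135, [9.8, 14.2]), (150, [13.1, 11.2]), (165, [15.6, 7.4]), (180, [16.9, 3.1]), (195, [17.2, -1.4]), (210, [16.2, -5.8]), (225, [14.2, -9.8]), (240, [11.2, -13.1]), (255, [7.4, -15.6]), (270, [3.1, -16.9]), (285, [-1.4, -17.2]), (300, [-5.8, -16.2]), (315, [-9.8, -14.2]), (330, [-13.1, -11.2]), (345, [-15.6, -7.4]), (360, [-16.9, -3.1])]
```

Request:
play_rows --pt "2.8 0.5 0" --pt "2.8 0.5 0" --pt "2.8 0.5 0" --pt "2.8 0.5 0" --pt "2.8 0.5 0" --pt "2.8 0.5 0" --yaw '[0,0,0,0,0,0]'

```text
t: 11.77
ee_pos: [561.7, -153.2, 122.2]
orientation: [3.125, -0.317, -0.003]
ft_force: [-6.1, -0.2, 6.8]
width: 21.4
grasp_force: 30.0
```

Request:
play_rows --pt "2.6 1.2 0" --pt "2.6 1.2 0" --pt "2.6 1.2 0" --pt "2.6 1.2 0" --pt "2.6 1.2 0" --pt "2.6 1.2 0" --yaw '[0,0,0,0,0,0]'

```text
t: 12.27
ee_pos: [577.3, -146.3, 122.2]
orientation: [3.125, -0.317, -0.003]
ft_force: [-6.5, -1.8, 7.6]
width: 21.5
grasp_force: 30.0
```

Request:
play_rows --pt "2.2 1.85 0" --pt "2.2 1.85 0" --pt "2.2 1.85 0" --pt "2.2 1.85 0" --pt "2.2 1.85 0" --pt "2.2 1.85 0" --yaw '[0,0,0,0,0,0]'

```text
t: 12.77
ee_pos: [590.7, -135.6, 122.3]
orientation: [3.124, -0.316, -0.002]
ft_force: [-5.7, -3.6, 5.7]
width: 21.6
grasp_force: 30.0
```

Request:
play_rows --pt "1.63 2.37 0" --pt "1.63 2.37 0" --pt "1.63 2.37 0" --pt "1.63 2.37 0" --pt "1.63 2.37 0" --pt "1.63 2.37 0" --yaw '[0,0,0,0,0,0]'

```text
t: 13.27
ee_pos: [600.7, -121.8, 122.3]
orientation: [3.123, -0.316, -0.001]
ft_force: [-5.0, -5.5, 4.9]
width: 21.7
grasp_force: 30.0
```

Request:
play_rows --pt "0.97 2.7 0" --pt "0.97 2.7 0" --pt "0.97 2.7 0" --pt "0.97 2.7 0" --pt "0.97 2.7 0" --pt "0.97 2.7 0" --yaw '[0,0,0,0,0,0]'

```text
t: 13.77
ee_pos: [607.0, -106.0, 122.3]
orientation: [3.123, -0.316, 0.001]
ft_force: [-2.6, -8.0, 4.7]
width: 21.6
grasp_force: 30.0
```

Request:
play_rows --pt "0.23 2.87 0" --pt "0.23 2.87 0" --pt "0.23 2.87 0" --pt "0.23 2.87 0" --pt "0.23 2.87 0" --pt "0.23 2.87 0" --yaw '[0,0,0,0,0,0]'

```text
t: 14.27
ee_pos: [608.9, -89.1, 122.4]
orientation: [3.122, -0.316, 0.003]
ft_force: [-2.3, -8.5, 2.5]
width: 21.6
grasp_force: 30.0
```

Request:
play_rows --pt "-0.52 2.82 0" --pt "-0.52 2.82 0" --pt "-0.52 2.82 0" --pt "-0.52 2.82 0" --pt "-0.52 2.82 0" --pt "-0.52 2.82 0" --yaw '[0,0,0,0,0,0]'

```text
t: 14.77
ee_pos: [606.6, -72.4, 122.4]
orientation: [3.122, -0.316, 0.005]
ft_force: [0.8, -12.0, -0.3]
width: 21.6
grasp_force: 30.0
```

Request:
play_rows --pt "-1.23 2.6 0" --pt "-1.23 2.6 0" --pt "-1.23 2.6 0" --pt "-1.23 2.6 0" --pt "-1.23 2.6 0" --pt "-1.23 2.6 0" --yaw '[0,0,0,0,0,0]'

```text
t: 15.27
ee_pos: [600.0, -56.8, 122.5]
orientation: [3.122, -0.316, 0.008]
ft_force: [3.6, -12.2, -1.8]
width: 21.6
grasp_force: 30.0
```

```bash
cat > d.py <<'E'
import numpy as np
D=np.array([[561.7,-153.2,-6.1,-.2],[577.3,-146.3,-6.5,-1.8],[590.7,-135.6,-5.7,-3.6],[600.7,-121.8,-5,-5.5],[607,-106,-2.6,-8],[608.9,-89.1,-2.3,-8.5],[606.6,-72.4,.8,-12],[600,-56.8,3.6,-12.2]])
E
cat > fit.py <<'E'
from d import *
A=np.c_[2*D[:,:2],np.ones(len(D))]; s=np.linalg.lstsq(A,(D[:,:2]**2).sum(1),rcond=None)[0]; C=s[:2]; print("centre",C.round(1),"R",np.sqrt(s[2]+C@C).round(1))
d=D[:,:2]-C; a=np.arctan2(d[:,1],d[:,0]); f=D[:,2]*np.sin(a)-D[:,3]*np.cos(a)
print(np.c_[np.degrees(a),f,-(D[:,2]*np.cos(a)+D[:,3]*np.sin(a))].round(1).tolist())
M=np.c_[np.ones(len(a)),np.cos(a),np.sin(a)]; c=np.linalg.lstsq(M,f,rcond=None)[0]
print("mean",c[0],"amp",np.hypot(*c[1:]),"peak world deg",np.degrees(np.arctan2(c[2],c[1])),"resid",(f-M@c).std())
# fixed amplitude 5
from scipy.optimize import least_squares
r=least_squares(lambda p:p[0]+5*np.cos(a-p[1])-f,[9,1]);print("amp5",r.x[0],np.degrees(r.x[1]),r.fun.std())
E
python3 fit.py
```

```text
centre [543. -90.] R 66.0
[[-73.5, 5.9, 1.5], [-58.7, 6.5, 1.8], [-43.7, 6.5, 1.6], [-28.9, 7.2, 1.7], [-14.1, 8.4, 0.6], [0.8, 8.5, 2.4], [15.4, 11.8, 2.4], [30.2, 12.4, 3.0]]
mean 12.093957981796493 amp 5.981269058112595 peak world deg 116.369106661629 resid 0.502721997701737
amp5 11.010777356807056 107.34264003932381 0.5393031631149638
```

Fit predicts ~15 N on the pin at the peak; I'll back the slide off ~2 mm before going on.

Request:
play_rows --pt "1.3 -2.3 0" --pt "0 0 0" --yaw '[0,0]'

```text
t: 15.43
ee_pos: [599.7, -56.3, 122.4]
orientation: [-3.124, 0.318, -0.001]
ft_force: [0.4, 3.1, 4.3]
width: 21.6
grasp_force: 30.0
```

Request:
play_rows --pt "0 0 0" --pt "0 0 0" --pt "0 0 0" --pt "0 0 16" --pt "0 0 20" --pt "0 0 20" --pt "0 0 0" --yaw '[0,0,0,0,0,0,0]' --gripper 0.5

```text
t: 16.02
ee_pos: [601.4, -57.2, 181.2]
orientation: [3.125, -0.317, 0.009]
ft_force: [1.1, -0.4, 0.4]
width: 44.0
grasp_force: 0.0
```

Request:
play_rows --pt "-5 24 0" --pt "-5 24 0" --pt "-5 24 0" --pt "-5 24 0" --pt "-5 24 0" --pt "0 0 0" --pt "0 0 0" --yaw '[0,0,0,0,0,0,0]'

```text
t: 16.6
ee_pos: [573.6, 64.0, 176.9]
orientation: [3.125, -0.313, -0.002]
ft_force: [0.5, 0.2, -0.5]
width: 44.1
grasp_force: 0.0
```

Request:
play_rows --pt "0.5 1 -9" --pt "0 0 -12" --pt "0 0 -12" --pt "0 0 -12" --pt "0 0 -9" --pt "0 0 0" --pt "0 0 0" --yaw '[0,0,0,0,0,0,0]'

```text
t: 17.18
ee_pos: [574.1, 63.9, 122.6]
orientation: [3.125, -0.318, -0.003]
ft_force: [-1.0, -0.4, 0.9]
width: 44.0
grasp_force: 0.0
```

Request:
play_rows --pt "0.4 2 0" --pt "0 0 0" --pt "0 0 0" --yaw '[0,0,0]'

```text
t: 17.43
ee_pos: [575.6, 66.4, 124.3]
orientation: [-3.125, 0.317, -0.002]
ft_force: [0.2, 0.3, -0.1]
width: 44.4
grasp_force: 0.0
```

Request:
play_rows --pt "0 0 0" --pt "0 0 0" --pt "0 0 0" --pt "0 0 0" --yaw '[0,0,0,0]' --gripper 1

```text
t: 17.77
ee_pos: [575.1, 66.2, 123.8]
orientation: [-3.125, 0.317, -0.0]
ft_force: [-0.3, 1.1, -1.3]
width: 21.0
grasp_force: 0.0
```

Request:
play_rows --pt "0 0 0" --pt "0.1 0.5 0" --pt "0.1 0.5 0" --pt "0.1 0.5 0" --pt "0.1 0.5 0" --yaw '[0,0,0,0,0]'

```text
t: 18.18
ee_pos: [575.2, 67.0, 123.8]
orientation: [3.124, -0.316, -0.001]
ft_force: [-0.9, -8.2, 3.1]
width: 17.3
grasp_force: 30.0
```

Request:
play_rows --pt "0.1 0.5 0" --pt "0.1 0.5 0" --pt "0 0 0" --yaw '[0,0,0]'

```text
t: 18.43
ee_pos: [575.4, 67.7, 123.8]
orientation: [3.123, -0.316, -0.001]
ft_force: [-2.0, -8.3, 3.6]
width: 17.4
grasp_force: 30.0
```

Request:
play_rows --pt "0.1 0.5 0" --pt "0.1 0.5 0" --pt "0 0 0" --yaw '[0,0,0]'

```text
t: 18.68
ee_pos: [575.5, 68.4, 123.8]
orientation: [3.123, -0.316, -0.001]
ft_force: [-0.9, -10.2, 3.5]
width: 17.2
grasp_force: 30.0
```

Request:
play_rows --pt "-0.3 -1.4 0" --pt "-0.2 -1 0" --pt "0 0 0" --pt "0 0 0" --yaw '[0,0,0,0]'

```text
t: 19.02
ee_pos: [575.5, 68.3, 123.8]
orientation: [-3.125, 0.317, -0.001]
ft_force: [-0.3, 2.9, 1.5]
width: 17.3
grasp_force: 30.0
```

Request:
play_rows --pt "0 0 0" --pt "0 0 0" --pt "0 0 0" --pt "0 0 16" --pt "0 0 20" --pt "0 0 20" --pt "0 0 0" --yaw '[0,0,0,0,0,0,0]' --gripper 0.5

```text
t: 19.6
ee_pos: [577.6, 67.9, 183.1]
orientation: [-3.125, 0.317, -0.009]
ft_force: [0.5, -0.2, 1.0]
width: 44.0
grasp_force: 0.0
```

Request:
play_rows --pt "5 -24.5 0" --pt "5 -24.5 0" --pt "5 -24.5 0" --pt "5 -24.5 0" --pt "5 -24.5 0" --pt "0 0 0" --pt "0 0 0" --pt "0 0 0" --yaw '[0,0,0,0,0,0,0,0]'

```text
t: 20.27
ee_pos: [599.8, -54.3, 178.9]
orientation: [-3.125, 0.318, 0.002]
ft_force: [0.9, 0.0, 0.7]
width: 43.8
grasp_force: 0.0
```

Request:
play_rows --pt "0 -1.5 -9" --pt "0 0 -12" --pt "0 0 -12" --pt "0 0 -12" --pt "0 0 -11" --pt "0 0 0" --pt "0 0 0" --yaw '[0,0,0,0,0,0,0]'

```text
t: 20.85
ee_pos: [599.7, -55.9, 122.4]
orientation: [-3.126, 0.317, 0.004]
ft_force: [0.3, -0.4, -0.4]
width: 44.3
grasp_force: 0.0
```

Request:
play_rows --pt "0 0 0" --pt "0 0 0" --pt "0 0 0" --pt "0 0 0" --pt "0 0 0" --yaw '[0,0,0,0,0]' --gripper 1

```text
t: 21.27
ee_pos: [600.7, -56.4, 124.3]
orientation: [3.125, -0.317, 0.002]
ft_force: [-0.2, -0.8, 1.5]
width: 21.9
grasp_force: 30.0
```

Run:
```python
from h import *
o=ctrl.get_obs(); print(o["t"],o["ee_pos"],o["ft_force"],o["width"])
C=np.array([543,-90]);p=np.array(o["ee_pos"][:2])
a=np.degrees(np.arctan2(*(p-C)[::-1])); print(a,np.hypot(*(p-C)))
f=lambda t:66*np.array([np.cos(np.radians(t)),np.sin(np.radians(t))])
for k in range(1,16): print(round(a+12*k,1),((f(a+12*k)-f(a+12*k-12))/5).round(2).tolist())
```

```text
21.2667 [600.70861198 -56.39289104 124.27588508] [-0.20380387 -0.77612819  1.50129865] 21.90539238872151
30.214752266782487 66.78114755946001
42.2 [-1.63, 2.23]
54.2 [-2.06, 1.84]
66.2 [-2.39, 1.37]
78.2 [-2.63, 0.84]
90.2 [-2.75, 0.28]
102.2 [-2.74, -0.3]
114.2 [-2.62, -0.86]
126.2 [-2.38, -1.39]
138.2 [-2.04, -1.85]
150.2 [-1.61, -2.24]
162.2 [-1.11, -2.53]
174.2 [-0.56, -2.7]
186.2 [0.01, -2.76]
198.2 [0.58, -2.7]
210.2 [1.13, -2.52]
```

Request:
play_rows --pt "-1.63 2.23 0" --pt "-1.63 2.23 0" --pt "-1.63 2.23 0" --pt "-1.63 2.23 0" --pt "-1.63 2.23 0" --yaw '[0,0,0,0,0]'

```text
t: 21.68
ee_pos: [593.5, -46.3, 124.3]
orientation: [3.124, -0.316, 0.005]
ft_force: [2.2, -7.2, -0.2]
width: 21.7
grasp_force: 30.0
```

Request:
play_rows --pt "-2.06 1.84 0" --pt "-2.06 1.84 0" --pt "-2.06 1.84 0" --pt "-2.06 1.84 0" --pt "-2.06 1.84 0" --yaw '[0,0,0,0,0]'

```text
t: 22.1
ee_pos: [583.6, -37.2, 124.4]
orientation: [3.124, -0.316, 0.007]
ft_force: [4.3, -8.3, -1.8]
width: 21.6
grasp_force: 30.0
```

Request:
play_rows --pt "-2.39 1.37 0" --pt "-2.39 1.37 0" --pt "-2.39 1.37 0" --pt "-2.39 1.37 0" --pt "-2.39 1.37 0" --yaw '[0,0,0,0,0]'

```text
t: 22.52
ee_pos: [572.1, -30.2, 124.4]
orientation: [3.124, -0.316, 0.008]
ft_force: [5.0, -8.5, -2.9]
width: 21.2
grasp_force: 30.0
```

Request:
play_rows --pt "-2.63 0.84 0" --pt "-2.63 0.84 0" --pt "-2.63 0.84 0" --pt "-2.63 0.84 0" --pt "-2.63 0.84 0" --yaw '[0,0,0,0,0]'

```text
t: 22.93
ee_pos: [559.4, -25.8, 124.4]
orientation: [3.124, -0.316, 0.01]
ft_force: [6.9, -6.5, -4.8]
width: 21.4
grasp_force: 30.0
```

Request:
play_rows --pt "-2.75 0.28 0" --pt "-2.75 0.28 0" --pt "-2.75 0.28 0" --pt "-2.75 0.28 0" --pt "-2.75 0.28 0" --yaw '[0,0,0,0,0]'

```text
t: 23.35
ee_pos: [546.0, -24.0, 124.4]
orientation: [3.125, -0.317, 0.011]
ft_force: [10.5, -4.3, -5.8]
width: 21.7
grasp_force: 30.0
```

Request:
play_rows --pt "-2.74 -0.3 0" --pt "-2.74 -0.3 0" --pt "-2.74 -0.3 0" --pt "-2.74 -0.3 0" --pt "-2.74 -0.3 0" --yaw '[0,0,0,0,0]'

```text
t: 23.77
ee_pos: [532.4, -25.0, 124.5]
orientation: [-3.125, 0.317, -0.011]
ft_force: [9.3, -1.0, -6.5]
width: 21.6
grasp_force: 30.0
```

Request:
play_rows --pt "-2.62 -0.86 0" --pt "-2.62 -0.86 0" --pt "-2.62 -0.86 0" --pt "-2.62 -0.86 0" --pt "-2.62 -0.86 0" --yaw '[0,0,0,0,0]'

```text
t: 24.18
ee_pos: [519.1, -28.9, 124.4]
orientation: [-3.124, 0.318, -0.01]
ft_force: [9.6, 1.8, -6.1]
width: 21.3
grasp_force: 30.0
```

Request:
play_rows --pt "-2.38 -1.39 0" --pt "-2.38 -1.39 0" --pt "-2.38 -1.39 0" --pt "-2.38 -1.39 0" --pt "-2.38 -1.39 0" --yaw '[0,0,0,0,0]'

```text
t: 24.6
ee_pos: [506.8, -35.5, 124.4]
orientation: [-3.124, 0.318, -0.008]
ft_force: [7.0, 3.6, -3.4]
width: 21.6
grasp_force: 30.0
```

Request:
play_rows --pt "-2.04 -1.85 0" --pt "-2.04 -1.85 0" --pt "-2.04 -1.85 0" --pt "-2.04 -1.85 0" --pt "-2.04 -1.85 0" --yaw '[0,0,0,0,0]'

```text
t: 25.02
ee_pos: [496.1, -44.6, 124.4]
orientation: [-3.124, 0.318, -0.007]
ft_force: [4.9, 5.2, -2.6]
width: 21.1
grasp_force: 30.0
```

Request:
play_rows --pt "-1.61 -2.24 0" --pt "-1.61 -2.24 0" --pt "-1.61 -2.24 0" --pt "-1.61 -2.24 0" --pt "-1.61 -2.24 0" --yaw '[0,0,0,0,0]'

```text
t: 25.43
ee_pos: [487.6, -55.8, 124.3]
orientation: [-3.124, 0.318, -0.005]
ft_force: [4.3, 5.1, -0.8]
width: 21.6
grasp_force: 30.0
```

Request:
play_rows --pt "-1.11 -2.53 0" --pt "-1.11 -2.53 0" --pt "-1.11 -2.53 0" --pt "-1.11 -2.53 0" --pt "-1.11 -2.53 0" --yaw '[0,0,0,0,0]'

```text
t: 25.85
ee_pos: [481.6, -68.5, 124.3]
orientation: [-3.124, 0.318, -0.004]
ft_force: [3.1, 4.1, 0.9]
width: 21.2
grasp_force: 30.0
```

Request:
play_rows --pt "-0.56 -2.7 0" --pt "-0.56 -2.7 0" --pt "-0.56 -2.7 0" --pt "-0.56 -2.7 0" --pt "-0.56 -2.7 0" --yaw '[0,0,0,0,0]'

```text
t: 26.27
ee_pos: [478.4, -82.1, 124.2]
orientation: [-3.124, 0.318, -0.003]
ft_force: [2.5, 4.3, 1.8]
width: 21.6
grasp_force: 30.0
```

```bash
cat > d.py <<'E'
import numpy as np
D=np.array([[593.5,-46.3,2.2,-7.2],[583.6,-37.2,4.3,-8.3],[572.1,-30.2,5,-8.5],[559.4,-25.8,6.9,-6.5],[546,-24,10.5,-4.3],[532.4,-25,9.3,-1],[519.1,-28.9,9.6,1.8],[506.8,-35.5,7,3.6],[496.1,-44.6,4.9,5.2],[487.6,-55.8,4.3,5.1],[481.6,-68.5,3.1,4.1],[478.4,-82.1,2.5,4.3]])
E
python3 fit.py
python3 - <<'E'
import numpy as np
f=lambda t:66*np.array([np.cos(np.radians(t)),np.sin(np.radians(t))])
a=173.0
for k in range(1,8): print(a-12*k,((f(a-12*k)-f(a-12*k+12))/5).round(2).tolist())
E
```

```text
centre [544.  -90.1] R 66.1
[[41.5, 6.9, 3.1], [53.2, 8.4, 4.1], [64.9, 8.1, 5.6], [76.5, 8.2, 4.7], [88.3, 10.6, 4.0], [100.1, 9.0, 2.6], [112.2, 9.6, 2.0], [124.3, 7.8, 1.0], [136.5, 7.1, -0.0], [148.7, 6.6, 1.0], [161.0, 4.9, 1.6], [173.1, 4.6, 2.0]]
mean 3.097886817772538 amp 6.194939570709787 peak world deg 92.04539876668389 resid 0.6048170788502147
amp5 4.034786137417332 88.8499422852083 0.6566430024890754
161.0 [0.62, 2.69]
149.0 [1.17, 2.5]
137.0 [1.66, 2.2]
125.0 [2.08, 1.81]
113.0 [2.41, 1.34]
101.0 [2.64, 0.81]
89.0 [2.75, 0.24]
```

Request:
play_rows --pt "0.62 2.69 0" --pt "0.62 2.69 0" --pt "0.62 2.69 0" --pt "0.62 2.69 0" --pt "0.62 2.69 0" --yaw '[0,0,0,0,0]'

```text
t: 26.68
ee_pos: [481.0, -69.8, 124.2]
orientation: [3.124, -0.316, 0.001]
ft_force: [-1.7, -6.0, 4.4]
width: 21.4
grasp_force: 30.0
```

Request:
play_rows --pt "1.17 2.5 0" --pt "1.17 2.5 0" --pt "1.17 2.5 0" --pt "1.17 2.5 0" --pt "1.17 2.5 0" --yaw '[0,0,0,0,0]'

```text
t: 27.1
ee_pos: [486.5, -57.3, 124.2]
orientation: [3.124, -0.316, -0.0]
ft_force: [-1.3, -7.6, 6.0]
width: 21.5
grasp_force: 30.0
```

Request:
play_rows --pt "1.66 2.2 0" --pt "1.66 2.2 0" --pt "1.66 2.2 0" --pt "1.66 2.2 0" --pt "1.66 2.2 0" --yaw '[0,0,0,0,0]'

```text
t: 27.52
ee_pos: [494.4, -46.3, 124.1]
orientation: [3.124, -0.316, -0.002]
ft_force: [-3.7, -7.7, 6.9]
width: 21.8
grasp_force: 30.0
```

Request:
play_rows --pt "2.08 1.81 0" --pt "2.08 1.81 0" --pt "2.08 1.81 0" --pt "2.08 1.81 0" --pt "2.08 1.81 0" --yaw '[0,0,0,0,0]'

```text
t: 27.93
ee_pos: [504.2, -37.2, 124.1]
orientation: [3.124, -0.316, -0.003]
ft_force: [-4.6, -6.5, 9.8]
width: 21.7
grasp_force: 30.0
```

Request:
play_rows --pt "2.41 1.34 0" --pt "2.41 1.34 0" --pt "2.41 1.34 0" --pt "2.41 1.34 0" --pt "2.41 1.34 0" --yaw '[0,0,0,0,0]'

```text
t: 28.35
ee_pos: [515.8, -30.3, 124.0]
orientation: [3.124, -0.316, -0.005]
ft_force: [-7.3, -5.8, 10.8]
width: 21.4
grasp_force: 30.0
```

Request:
play_rows --pt "2.64 0.81 0" --pt "2.64 0.81 0" --pt "2.64 0.81 0" --pt "2.64 0.81 0" --pt "2.64 0.81 0" --yaw '[0,0,0,0,0]'

```text
t: 28.77
ee_pos: [528.6, -25.8, 124.1]
orientation: [3.125, -0.317, -0.007]
ft_force: [-9.1, -2.7, 11.5]
width: 21.2
grasp_force: 30.0
```

Request:
play_rows --pt "2.75 0.24 0" --pt "2.75 0.24 0" --pt "2.75 0.24 0" --pt "2.75 0.24 0" --pt "2.75 0.24 0" --yaw '[0,0,0,0,0]'

```text
t: 29.18
ee_pos: [542.2, -24.0, 124.0]
orientation: [-3.125, 0.317, 0.007]
ft_force: [-8.6, 0.5, 11.4]
width: 21.5
grasp_force: 30.0
```

Request:
play_rows --pt "2.75 -0.33 0" --pt "2.75 -0.33 0" --pt "2.75 -0.33 0" --pt "2.75 -0.33 0" --pt "2.75 -0.33 0" --yaw '[0,0,0,0,0]'

```text
t: 29.6
ee_pos: [556.2, -25.2, 124.1]
orientation: [-3.125, 0.317, 0.007]
ft_force: [-7.9, 3.4, 10.8]
width: 21.8
grasp_force: 30.0
```

Request:
play_rows --pt "2.61 -0.9 0" --pt "2.61 -0.9 0" --pt "2.61 -0.9 0" --pt "2.61 -0.9 0" --pt "2.61 -0.9 0" --yaw '[0,0,0,0,0]'

```text
t: 30.02
ee_pos: [569.8, -29.3, 124.1]
orientation: [-3.124, 0.317, 0.005]
ft_force: [-5.9, 5.3, 9.0]
width: 21.3
grasp_force: 30.0
```

Request:
play_rows --pt "2.36 -1.42 0" --pt "2.36 -1.42 0" --pt "2.36 -1.42 0" --pt "2.36 -1.42 0" --pt "2.36 -1.42 0" --yaw '[0,0,0,0,0]'

```text
t: 30.43
ee_pos: [582.1, -36.2, 124.1]
orientation: [-3.124, 0.317, 0.003]
ft_force: [-4.8, 7.0, 8.5]
width: 21.8
grasp_force: 30.0
```

Request:
play_rows --pt "2.02 -1.88 0" --pt "2.02 -1.88 0" --pt "2.02 -1.88 0" --pt "2.02 -1.88 0" --pt "2.02 -1.88 0" --yaw '[0,0,0,0,0]'

```text
t: 30.85
ee_pos: [592.7, -45.6, 124.2]
orientation: [-3.123, 0.317, 0.002]
ft_force: [-2.8, 6.1, 8.0]
width: 21.7
grasp_force: 30.0
```

Request:
play_rows --pt "1.58 -2.26 0" --pt "1.58 -2.26 0" --pt "1.58 -2.26 0" --pt "1.58 -2.26 0" --pt "1.58 -2.26 0" --yaw '[0,0,0,0,0]'

```text
t: 31.27
ee_pos: [601.1, -57.0, 124.2]
orientation: [-3.123, 0.317, 0.0]
ft_force: [-1.7, 6.1, 5.8]
width: 21.6
grasp_force: 30.0
```

Request:
play_rows --pt "1.08 -2.54 0" --pt "1.08 -2.54 0" --pt "1.08 -2.54 0" --pt "1.08 -2.54 0" --pt "1.08 -2.54 0" --yaw '[0,0,0,0,0]'

```text
t: 31.68
ee_pos: [606.8, -69.9, 124.2]
orientation: [-3.124, 0.317, -0.001]
ft_force: [0.0, 5.8, 4.0]
width: 21.3
grasp_force: 30.0
```

```bash
cat > j.py <<'E'
import numpy as np
from scipy.optimize import least_squares
S1=np.array([[561.7,-153.2,-6.1,-.2],[577.3,-146.3,-6.5,-1.8],[590.7,-135.6,-5.7,-3.6],[600.7,-121.8,-5,-5.5],[607,-106,-2.6,-8],[608.9,-89.1,-2.3,-8.5],[606.6,-72.4,.8,-12],[600,-56.8,3.6,-12.2]])
from d import D as S2
S3=np.array([[481,-69.8,-1.7,-6],[486.5,-57.3,-1.3,-7.6],[494.4,-46.3,-3.7,-7.7],[504.2,-37.2,-4.6,-6.5],[515.8,-30.3,-7.3,-5.8],[528.6,-25.8,-9.1,-2.7],[542.2,-24,-8.6,.5],[556.2,-25.2,-7.9,3.4],[569.8,-29.3,-5.9,5.3],[582.1,-36.2,-4.8,7],[592.7,-45.6,-2.8,6.1],[601.1,-57,-1.7,6.1],[606.8,-69.9,0,5.8]])
C=np.array([543.6,-90])
def af(D,s): 
    d=D[:,:2]-C; a=np.arctan2(d[:,1],d[:,0]); return a,s*(D[:,2]*np.sin(a)-D[:,3]*np.cos(a))
a1,f1=af(S1,1);a2,f2=af(S2,1);a3,f3=af(S3,-1)
print(np.c_[np.degrees(a3),f3].round(1).tolist())
def fit(l,A=None):
    def res(p): return np.concatenate([p[2+i]+(A or p[1])*np.cos(a-p[0])-f for i,(a,f) in enumerate(l)])
    r=least_squares(res,[1.5,5]+[6]*len(l)); return np.degrees(r.x[0]).round(1),r.x[1:].round(2),r.fun.std().round(2)
for l in ([(a2,f2)],[(a3,f3)],[(a2,f2),(a3,f3)],[(a1,f1),(a2,f2),(a3,f3)]): print(fit(l),fit(l,5.))
E
python3 j.py
```

```text
[[162.1, 6.2], [150.2, 7.2], [138.4, 8.2], [126.7, 7.6], [115.0, 9.1], [103.2, 9.5], [91.2, 8.6], [79.0, 8.4], [66.7, 7.5], [54.4, 8.0], [42.1, 6.4], [29.9, 6.1], [17.6, 5.5]]
(np.float64(91.7), array([6.18, 3.13]), np.float64(0.61)) (np.float64(88.5), array([5.  , 4.06]), np.float64(0.66))
(np.float64(99.1), array([4.2 , 4.58]), np.float64(0.42)) (np.float64(97.8), array([8.98, 4.  ]), np.float64(0.47))
(np.float64(93.8), array([5.37, 3.69, 3.72]), np.float64(0.61)) (np.float64(93.6), array([-45.25,   3.97,   3.98]), np.float64(0.62))
(np.float64(94.4), array([ 4.89, 10.18,  4.04,  4.06]), np.float64(0.63)) (np.float64(94.5), array([-75.2 ,  10.23,   3.95,   3.98]), np.float64(0.63))
```

Request:
play_rows --pt "-1.08 2.54 0" --pt "-1.08 2.54 0" --pt "-1.08 2.54 0" --pt "-1.08 2.54 0" --pt "-1.08 2.54 0" --yaw '[0,0,0,0,0]'

```text
t: 32.1
ee_pos: [602.4, -59.5, 124.3]
orientation: [3.124, -0.317, 0.006]
ft_force: [3.0, -6.0, 1.1]
width: 21.4
grasp_force: 30.0
```

Request:
play_rows --pt "-1.58 2.26 0" --pt "-1.58 2.26 0" --pt "-1.58 2.26 0" --pt "-1.58 2.26 0" --pt "-1.58 2.26 0" --yaw '[0,0,0,0,0]'

```text
t: 32.52
ee_pos: [594.9, -48.1, 124.3]
orientation: [3.124, -0.317, 0.007]
ft_force: [4.7, -6.9, 0.4]
width: 21.6
grasp_force: 30.0
```

Request:
play_rows --pt "-2.02 1.88 0" --pt "-2.02 1.88 0" --pt "-2.02 1.88 0" --pt "-2.02 1.88 0" --pt "-2.02 1.88 0" --yaw '[0,0,0,0,0]'

```text
t: 32.93
ee_pos: [585.3, -38.6, 124.4]
orientation: [3.124, -0.317, 0.009]
ft_force: [5.6, -4.4, -1.5]
width: 21.2
grasp_force: 30.0
```

Request:
play_rows --pt "-2.36 1.42 0" --pt "-2.36 1.42 0" --pt "-2.36 1.42 0" --pt "-2.36 1.42 0" --pt "-2.36 1.42 0" --yaw '[0,0,0,0,0]'

```text
t: 33.35
ee_pos: [573.9, -31.2, 124.4]
orientation: [3.125, -0.317, 0.01]
ft_force: [7.1, -3.5, -2.1]
width: 21.3
grasp_force: 30.0
```

Request:
play_rows --pt "-2.61 0.9 0" --pt "-2.61 0.9 0" --pt "-2.61 0.9 0" --pt "-2.61 0.9 0" --pt "-2.61 0.9 0" --yaw '[0,0,0,0,0]'

```text
t: 33.77
ee_pos: [561.1, -26.3, 124.4]
orientation: [-3.125, 0.317, -0.011]
ft_force: [9.9, -1.1, -2.6]
width: 21.6
grasp_force: 30.0
```

Request:
play_rows --pt "-2.75 0.33 0" --pt "-2.75 0.33 0" --pt "-2.75 0.33 0" --pt "-2.75 0.33 0" --pt "-2.75 0.33 0" --yaw '[0,0,0,0,0]'

```text
t: 34.18
ee_pos: [547.4, -24.2, 124.4]
orientation: [-3.125, 0.318, -0.011]
ft_force: [10.1, 1.5, -3.6]
width: 21.4
grasp_force: 30.0
```

```bash
cat >> j.py <<'E'
S4=np.array([[602.4,-59.5,3,-6],[594.9,-48.1,4.7,-6.9],[585.3,-38.6,5.6,-4.4],[573.9,-31.2,7.1,-3.5],[561.1,-26.3,9.9,-1.1],[547.4,-24.2,10.1,1.5]])
a4,f4=af(S4,1)
print(np.c_[np.degrees(a4),f4].round(1).tolist())
L=[(a1,f1,1,0),(a2,f2,1,1),(a3,f3,-1,1),(a4,f4,1,1)]
def res(p):
    o=[]
    for a,f,s,i in L:
        F=p[1+i]+5*np.cos(a-p[0]); o.append(1+F-s*F*2/66*np.sin(a-p[0])+p[3]*s-f)
    return np.concatenate(o)
r=least_squares(res,[1.6,9,3,0]); J=r.jac; print(np.degrees(r.x[0]),r.x,r.fun.std(),np.degrees(r.fun.std()*np.sqrt(np.linalg.inv(J.T@J)[0,0])))
E
python3 j.py|tail -2
```

```text
[[27.4, 6.7], [39.2, 8.3], [50.9, 7.1], [62.7, 7.9], [74.6, 9.8], [86.7, 10.0]]
93.51899807052344 [1.63221443 8.90628956 3.06474265 0.07840171] 0.6596840783536364 2.107617351714994
```

Request:
play_rows --pt "-2 0 0" --pt "-2 0 0" --pt "-2 0 0" --pt "-1.5 0 0" --pt "0 0 0" --pt "0 0 0" --yaw '[0,0,0,0,0,0]'

```text
t: 34.68
ee_pos: [538.9, -24.3, 124.3]
orientation: [-3.125, 0.317, -0.007]
ft_force: [5.6, 1.3, 0.4]
width: 21.8
grasp_force: 30.0
```

Request:
play_rows --pt "1.2 0 0" --pt "0 0 0" --pt "0 0 0" --yaw '[0,0,0]'

```text
t: 34.93
ee_pos: [538.9, -24.3, 124.2]
orientation: [-3.125, 0.317, -0.003]
ft_force: [1.9, 2.2, 4.8]
width: 21.5
grasp_force: 30.0
```

Request:
play_rows --pt "0 0 0" --pt "0 0 0" --pt "0 0 0" --pt "0 0 10" --pt "0 0 20" --pt "0 0 20" --pt "0 0 20" --pt "0 0 20" --yaw '[0,0,0,0,0,0,0,0]' --gripper 0.5

```text
t: 35.6
ee_pos: [537.6, -24.9, 215.0]
orientation: [3.125, -0.317, -0.001]
ft_force: [-0.1, -0.7, 0.1]
width: 44.0
grasp_force: 0.0
```

Request:
play_rows --pt "-20 -10 10" --pt "-25 -20 0" --pt "-25 -20 0" --pt "-20 -20 0" --pt "-10 -10 0" --pt "0 0 0" --pt "0 0 0" --pt "0 0 0" --yaw '[0,0,0,0,0,0,0,0]'

```text
t: 36.27
ee_pos: [438.8, -104.6, 224.1]
orientation: [-3.125, 0.318, -0.001]
ft_force: [0.3, 0.5, -0.2]
width: 44.1
grasp_force: 0.0
```

Run:
```python
from h import *
im=viewer.get_image("scene"); print(ctrl.get_obs()["t"],ctrl.get_obs()["ee_pos"],ctrl.get_obs()["ft_force"])
for k,z in dict(pointer_tip=105,pointer_grip=138,spindle_top=112,knob=137).items():
    for l in models.landmark_of(im,k)[:1]: print(k,round(l["conf"],2),np.round(at_z(im,*l["location"],z),1))
cv2.imwrite("pics/5.png",cv2.resize(im["pixels"][150:300,80:480,::-1],(800,300),interpolation=2))
```

```text
36.3167 [ 438.92654438 -104.41271861  223.96925592] [-0.27485968  0.02084952  0.03922299]
pointer_tip 0.81 [562.2   0.9 105. ]
pointer_grip 0.79 [574.2  68.7 138. ]
spindle_top 0.66 [543.7 -87.3 112. ]
knob 0.58 [543.3 -28.6 137. ]
```

View pics/5.png

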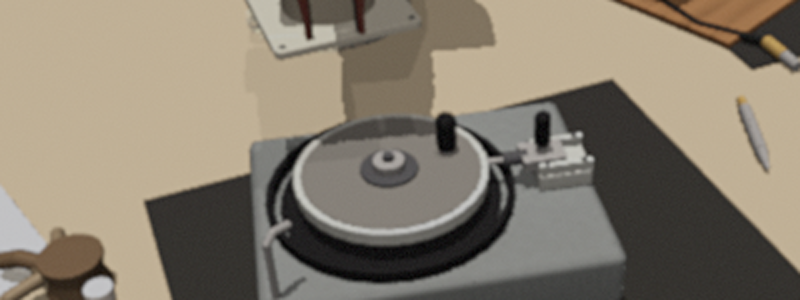

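The arm is clear, the pin meets the rim (crop 490,160), the knob is at (447,132), and the bystanders have not moved. Handing in.

```bash
python3 -c "
from workcell import ticket
print(ticket.close_job())"
```

```text
the job is handed in; nothing more can be done
None
```

I handed the job in at 36 s with the plate still and the high spot at the pin, to within about 2° by the force fit. By the same fit the pin bears on the rim with about 8 N, after a brief peak of about 11 N before I backed the slide off 2 mm, and the bystanders were not moved.

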